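# Set up the hand rest and present a wet bauble over it

## Task

Get the crimson-banded bauble ready for its next bands: first lay the dark hand-rest bar across the two posts of its stand, down between the pegs at both ends and about centred, and let go of it. Then, gripping only its wooden stick, draw the crimson-banded bauble out of the leaning drying block, turn it so that the stick is level and runs along the bar, and finish while still holding it there, steady, with the ball a hand's breadth above the middle of the bar and nothing but the gripper carrying it. The paint on all three balls is wet, so nothing may touch them, and the other two baubles and the paint pots, palette and finished bauble stay where they are.

Things in the scene. Friction and masses are not known exactly. Their poses are not given: they have to be found in the camera images.
- rest_bar: The loose hand-rest bar: dark square wood bar with brass end caps, 16x16 mm in section, 280 mm long, about 0.12 kg. Origin at the middle of its underside; y along its length, z up as it lies. It starts flat on the table at the right, pointing roughly away from the robot.
- bar_centre (a point): The centre of the hand-rest bar (8 mm above its origin).
- rest_stand: Fixed hand-rest stand: pale board 110x260x12 mm, cork patch, two wooden posts at y = +-100 mm, each 50 (x) by 22 (y) mm, tops at z = 67 mm. On each post two round-topped pegs (11 mm thick, tops at z = 87.5 mm) leave a 20 mm gap centred on x = 0; the bar lies along y in these gaps. Origin: centre of the board's underside, z up; turned up to 0.2 rad.
- rest_seat (a point): The middle of the bar's seat on the stand: x = 0, y = 0, z = 67 mm in the stand's frame, level with the post tops. The seated bar has its underside here and its top 16 mm above. Axes as the stand's.
- drying_block: Fixed drying block: pale board 150x280x12 mm; a beam between two end cheeks (tops z = 87 mm, y = +-131 mm) has three bores 16 mm wide, 45 mm deep, 85 mm apart along y, leaning 55 degrees from vertical to the block's +x (away from the robot): sticks run along (0.819, 0, 0.574). Bore floors at x = -26.8, z = 55.7 mm. Origin: centre of the board's underside, z up.
- bore0_mouth (a point): Centre of the mouth of the bore at y = 85 mm in the drying block's frame (x = 10.1 mm, z = 81.5 mm). Axes as the block's. Which bauble stands in which bore changes.
- bore1_mouth (a point): Centre of the mouth of the bore at y = 0 mm in the drying block's frame (x = 10.1 mm, z = 81.5 mm). Axes as the block's. Which bauble stands in which bore changes.
- bore2_mouth (a point): Centre of the mouth of the bore at y = -85 mm in the drying block's frame (x = 10.1 mm, z = 81.5 mm). Axes as the block's. Which bauble stands in which bore changes.
- crimson_stick: The crimson-banded bauble on its stick, one loose rigid piece, about 60 g. Origin at the stick's foot, z along the stick to the ball. Dowel 14 mm thick, z = 0 to 114 mm; seated, the first 45 mm are in the bore, the bare rest may be gripped; brass neck 21 mm wide to z = 126, ball 58 mm wide centred at z = 151 mm. Loose in its bore, it rests 32 degrees up from level, ball up and away from the robot.
- crimson_bauble: The wet ball and brass neck of the crimson bauble, fixed to its stick (same origin and axes as the stick): crimson bands and crown on cream, a row of gold dots round the middle. Not to be touched.
- crimson_ball (a point): The centre of the crimson-banded ball, 151 mm from the foot of its stick.
- blue_stick: The blue-banded bauble on its stick, one loose rigid piece, about 60 g. Origin at the stick's foot, z along the stick to the ball. Dowel 14 mm thick, z = 0 to 114 mm; seated, the first 45 mm are in the bore, the bare rest may be gripped; brass neck 21 mm wide to z = 126, ball 58 mm wide centred at z = 151 mm. Loose in its bore, it rests 32 degrees up from level, ball up and away from the robot.
- blue_bauble: The wet ball and neck of the blue bauble, fixed to its stick. Not to be touched.
- green_stick: The green-banded bauble on its stick, one loose rigid piece, about 60 g. Origin at the stick's foot, z along the stick to the ball. Dowel 14 mm thick, z = 0 to 114 mm; seated, the first 45 mm are in the bore, the bare rest may be gripped; brass neck 21 mm wide to z = 126, ball 58 mm wide centred at z = 151 mm. Loose in its bore, it rests 32 degrees up from level, ball up and away from the robot.
- green_bauble: The wet ball and neck of the green bauble, fixed to its stick. Not to be touched.
- bauble_done: Finished cream bauble with brown and red flowers standing in a card ring, 72x72x100 mm; a bystander. Origin at the centre of its underside. Above and behind it baubles hang from a fixed rack, where x > 0.58 m and y < 0.11 m, from 0.1 to 0.56 m high: swing the arm across short of them. The desk lamp in the far left corner has its head above z = 0.55 m, at x > 0.6 m, y > 0.33 m.
- jar_navy: Small navy-blue jar, 41x41x47 mm; a bystander. Origin at the centre of its underside.
- tub_orange: Orange tub, 81x83x55 mm; a bystander. Origin at the centre of its underside.
- palette: Flat palette with paint blobs, 88x128x13 mm; a bystander. Origin at the centre of its underside.

How it is judged:
By the outcome, as a careful person would: the job done as asked, in the order asked, and still so for the second after the job is handed in, while the arm keeps its last pose, push and grip.
It also fails if it takes over 64 s, if anything falls off the work surface, if the arm or the gripper's body presses on something with over 40 N, if the wrist force passes 120 N, or if a joint passes its speed limit or range.

## Robot

A 7-joint arm with a two-finger parallel gripper is mounted at the origin on a cart in front of the work surface, level with it; the furniture and walls round the work are solid. World frame = base frame: x ahead of the robot, y to its left, z up, the work surface at z = 0. Lengths are in m, angles in rad, forces in N, time in s.
With the tool pointing down it reaches from about 0.425 to 0.825 m from the base axis. Payload 3.6 kg.
Tool frame: the origin (TCP) lies at the very end of the fingers, on their centre line; the grasp point (between the pads) lies r.pinch_z behind it (r.pinch_z is the distance from the TCP to the grasp point, in m); z points along the fingers, y is the line along which they close (so a half turn about z gives the same grasp; the last joint's range is limited). The gripper opens to 93 mm and grips with 3 to 60 N. Pads are 15 mm wide; open, the fingers measure 128 mm over their backs; the gripper's body (75 mm by 188 mm) begins 65 mm behind the grasp point.
Start: joints at [1.143, 0.615, -0.013, 1.423, 0.008, 1.103, -0.04], TCP at [0.254, -0.598, 0.219] pointing down, gripper open.
Joint ranges: [-3.12, 3.12], [-0.3, 2.06], [-1.34, 1.32], [0.26, 2.42], [-1.36, 4.5], [0.01, 1.98], [-2.84, 2.84]. Speed limits (rad/s): [2.79, 2.79, 3.14, 3.14, 3.14, 3.14, 3.14].

## Interface

Orientations are given as a 3x3 rotation matrix whose columns are the frame's x, y, z axes.
In Python, from rig import get_obs, read_camera, r, recognise gives the robot as it stands.
- The arm moves only by the tool move_arm, never from a script. Its argument "plan" is a list of rows, each a list of 3 entries, a list of its own where there are three numbers: the shift along the tool's x, y, z in mm, then the turn, a rotation vector about the tool's x, y, z in degrees, then the closure, from 0 (fully open) to 1 (shut). A call has 1 to 12 rows; each row is the pose to reach, as a shift and turn from the pose commanded when the call began, along the tool's axes at that moment; what a row does not reach only later rows make up. A row lasts 1/10 s, in which the tool goes at most 50 mm and 8.59 degrees, less where a joint would pass 70% of its speed; a pose out of reach is approached as far as the arm can. A call with a gripper value outside its range is refused whole. The fingers move at their own pace and stop on an object; the grip force is fixed at half the most. Time passes only in rows, so rows that repeat a pose let the fingers close. It gives the time, the measured TCP pose, the force, the opening and the grip force at its end, in the units of the state.
- get_obs(): the state, without advancing time (a new reading comes with each control period).
- read_camera(name): name is "scene" or "side" or "wrist"; returns a dict with "frame" (400x640x3 uint8, red, green, blue), "fx", "fy", "cx", "cy" (pixels), "R" (3x3) and "t" (3): a world point X has camera coordinates R X + t; the wrist camera has in their place "tool_from_camera" (4x4, takes a point from camera to tool coordinates, whose origin is the TCP and whose axes are the flange's). Camera axes: x right, y down, z forward; pixel columns grow to the right and rows downward; lengths in m; the calibration is good to about 2 mm. A picture is of the moment at which its call begins: read the wrist's pose just before it. There is no depth.
- r.sign_off(): hands the job in; it is judged then, once.
Trained networks look in a picture, given as the dict that the camera call returned (one of the last four; its "shot" number tells which), for a name from the list of things; names that differ only in an ending like _2 or _b are one class to them, and where a whole thing is asked for, a point or a joint stands for the part that bears it (a point fixed in the world has none). Each returns a list of dicts, best first, with "p" (0 to 1); they miss things now and then, are a little off and sometimes report something else, mostly with a low value. They report only what shows in the picture. A call takes as long as a camera call.
- recognise(picture, query): "extent" ([left, top, right, bottom] in pixels, round what is visible of it).
The state is a dict: "clock": time; "joint_positions": joint angles; "qvel": joint speeds; "effort": joint torques, N m; "ee_pos": TCP position; "tool_rot": TCP orientation; "wrist_force": force on the tool from outside, world axes, zero at the start; "ft_torque": the same for the moment, N m; "gripper_width": opening from 0.0 (shut) to 1.0 (fully open); "gripper_force": force on a finger pad.
Only numpy, scipy, OpenCV 4.12 (cv2) and the standard library are available. Lean on these libraries where they do the work, as an engineer would, in place of code of your own. Each camera call takes 0.05 s, during which the arm holds its last target. There are 200 camera calls.

## Working session

There is one attempt and no reset: what is moved stays moved. The work goes in short steps, Python scripts to look and compute and a tool call to move; the robot and the scene stay as the last step left them, time stands still between calls to the robot, and variables do not carry over. Pictures are saved under pics/ and viewed, at most 10 in all, crops included, and the job is handed in when it is done.

Besides the shell and the picture viewer there is one more tool, called after "Call:" by a JSON object that holds its "fn" and its "kwargs", one argument or row to a line. move_arm: Moves the arm, as the interface text tells. Its arguments: {"type":"object","properties":{"plan":{"type":"array"}},"required":["plan"]}

```bash
ls; mkdir -p pics; cat > h.py <<'E'
import numpy as np, cv2
from rig import get_obs, read_camera, r, recognise
def ray(c,u,v):
    R=np.array(c["R"]);t=np.array(c["t"])
    d=R.T@np.array([(u-c["cx"])/c["fx"],(v-c["cy"])/c["fy"],1]); return -R.T@t,d
def atz(c,u,v,z):
    o,d=ray(c,u,v); return o+d*(z-o[2])/d[2]
def proj(c,X):
    p=np.atleast_2d(X)@np.array(c["R"]).T+np.array(c["t"]); return np.c_[c["fx"]*p[:,0]/p[:,2]+c["cx"],c["fy"]*p[:,1]/p[:,2]+c["cy"]]
def wcam(c,o):
    T=np.array(c["tool_from_camera"]);Rt=np.array(o["tool_rot"]);p=np.array(o["ee_pos"])
    Rw=Rt@T[:3,:3];tw=Rt@T[:3,3]+p
    c["R"]=Rw.T;c["t"]=-Rw.T@tw;return c
def save(c,n): cv2.imwrite("pics/"+n,c["frame"][:,:,::-1])
E
python3 - <<'E'
from h import *
o=get_obs();print({k:np.round(v,3) for k,v in o.items()},r.pinch_z)
for n in("scene","side"):
    c=read_camera(n);save(c,n+"0.png");print(n,c["fx"],c["cx"],c["cy"],-np.array(c["R"]).T@c["t"])
    for q in["rest_bar","rest_stand","drying_block","crimson_bauble","blue_bauble","green_bauble","crimson_stick"]:
        print(q,[(np.round(d["extent"]).tolist(),round(d["p"],2)) for d in recognise(c,q)[:2]])
E
```

```text
pics
{'clock': np.float64(0.0), 'joint_positions': array([ 1.142,  0.616, -0.013,  1.425,  0.008,  1.103, -0.04 ]), 'qvel': array([ 0.001,  0.002,  0.   , -0.   , -0.001,  0.001,  0.001]), 'effort': array([-1.0000e-03, -4.5893e+01,  2.0900e-01, -1.6574e+01, -6.1000e-02,
        2.0000e-02,  0.0000e+00]), 'ee_pos': array([ 0.254, -0.598,  0.217]), 'tool_rot': array([[ 0.92 ,  0.391, -0.001],
       [ 0.391, -0.92 ,  0.002],
       [-0.   , -0.003, -1.   ]]), 'wrist_force': array([-1.215, -0.041, -0.456]), 'ft_torque': array([-0.023, -0.024,  0.037]), 'gripper_force': np.float64(0.0), 'gripper_width': np.float64(1.001)} 0.0188
scene 389.7439649655848 319.97607099194414 190.8150100364331 [-0.37202156 -0.56283426  0.55155263]
rest_bar [([410.0, 240.0, 448.0, 307.0], 0.55)]
rest_stand [([306.0, 201.0, 404.0, 259.0], 0.71), ([288.0, 146.0, 310.0, 180.0], 0.32)]
drying_block [([223.0, 167.0, 309.0, 216.0], 0.79), ([244.0, 143.0, 268.0, 170.0], 0.35)]
crimson_bauble [([272.0, 144.0, 287.0, 160.0], 0.52)]
blue_bauble [([220.0, 170.0, 310.0, 216.0], 0.27)]
green_bauble [([287.0, 150.0, 308.0, 165.0], 0.66)]
crimson_stick [([266.0, 147.0, 290.0, 175.0], 0.71), ([253.0, 141.0, 271.0, 158.0], 0.59)]
side 369.90993882218777 319.01364556165703 198.3976058003123 [ 0.45654766 -0.73696281  0.7598117 ]
rest_bar []
rest_stand [([285.0, 207.0, 346.0, 305.0], 0.64), ([342.0, 137.0, 382.0, 162.0], 0.47)]
drying_block [([310.0, 123.0, 362.0, 194.0], 0.6), ([356.0, 104.0, 369.0, 123.0], 0.49)]
crimson_bauble [([359.0, 120.0, 376.0, 138.0], 0.81)]
blue_bauble [([353.0, 110.0, 368.0, 123.0], 0.77)]
green_bauble [([358.0, 139.0, 380.0, 156.0], 0.59)]
crimson_stick [([309.0, 123.0, 359.0, 191.0], 0.47)]
```

```bash
python3 - <<'E'
import cv2,numpy as np
a=cv2.imread("pics/scene0.png")[120:340,190:490];b=cv2.imread("pics/side0.png")[80:380,220:500]
a=cv2.resize(a,(0,0),fx=2.6,fy=2.6,interpolation=cv2.INTER_CUBIC);b=cv2.resize(b,(0,0),fx=2,fy=2,interpolation=cv2.INTER_CUBIC)
cv2.imwrite("pics/a.png",a);cv2.imwrite("pics/b.png",b)
E
```

```text
(no output)
```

View pics/a.png

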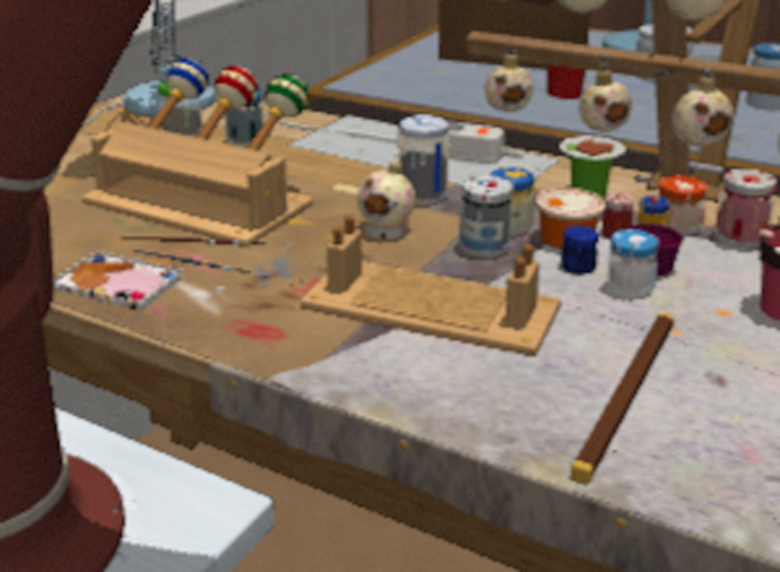

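View pics/b.png

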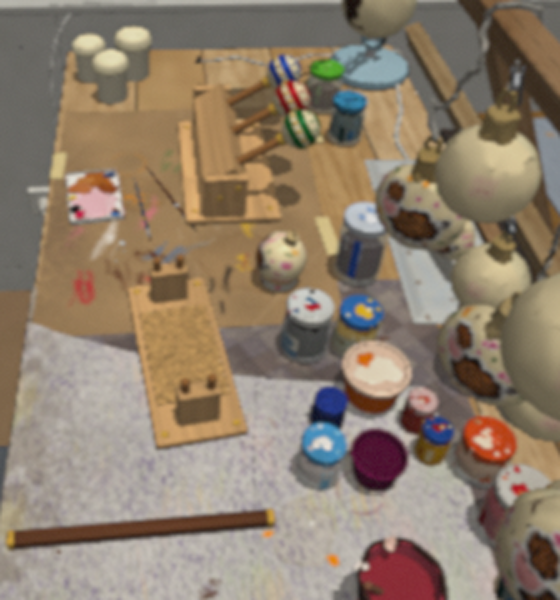

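The crimson bauble is in the middle bore (red ball at crop A (237,85), crop B (293,97)). The bar's ends are at A (582,470) and (666,320), and the stand and block corners are clear in both crops. I'll fit poses from these.

```bash
cat > fit.py <<'E'
from h import *
from scipy.optimize import least_squares
S=read_camera("scene");D=read_camera("side")
A=lambda x,y:(S,190+x/2.6-.3,120+y/2.6-.3)
B=lambda x,y:(D,220+x/2-.25,80+y/2-.25)
def fit(obs,x0):
    def f(p,full=False):
        c,s=np.cos(p[2]),np.sin(p[2]);e=[]
        for (c_,u,v),X in obs:
            W=np.array([p[0]+c*X[0]-s*X[1],p[1]+s*X[0]+c*X[1],X[2]])
            e.append(proj(c_,W)[0]-[u,v])
        return np.array(e) if full else np.ravel(e)
    q=least_squares(f,x0,loss="soft_l1"); print(np.round(q.x,4));print(np.round(f(q.x,True),1).tolist());return q.x
print("bar");fit([(A(582,470),(0,-.138,.008)),(A(666,320),(0,.138,.008)),(B(12,538),(0,-.138,.008)),(B(270,518),(0,.138,.008))],[.3,-.6,-1.5])
print("stand");b=.130;a=.055
fit([(A(303,297),(-a,b,.012)),(A(538,350),(-a,-b,.0)),(A(559,298),(a,-b,.012)),(B(158,440),(-a,-b,.012)),(B(245,430),(a,-b,.012)),(B(131,290),(-a,b,.012)),(B(207,280),(a,b,.012)),
(B(167,268),(0,.1,.067)),(B(198,396),(0,-.1,.067)),(B(156,262),(-.0155,.1,.0845)),(B(181,260),(.0155,.1,.0845)),(B(185,385),(-.0155,-.1,.0845)),(B(211,382),(.0155,-.1,.0845)),(A(337,228),(-.0155,.1,.0845)),(A(350,219),(.0155,.1,.0845)),(A(519,258),(-.0155,-.1,.0845)),(A(529,247),(.0155,-.1,.0845))],[.5,-.1,0])
print("block");b=.14;a=.075
fit([(A(84,200),(-a,b,.012)),(A(243,235),(-a,-b,.006)),(A(311,202),(a,-b,.012)),(B(187,221),(-a,-b,.012)),(B(281,216),(a,-b,.012)),(B(181,124),(-a,b,.012)),
(B(293,97),(.0969,0,.1423)),(B(302,128),(.0969,-.085,.1423)),(B(285,69),(.0969,.085,.1423)),(A(237,86),(.0969,0,.1423)),(A(287,94),(.0969,-.085,.1423)),(A(188,76),(.0969,.085,.1423))],[.5,.3,0])
E
python3 fit.py
```

```text
bar
[ 0.433  -0.3584 -1.5442]
[[-0.7, 0.9], [0.1, 0.1], [-0.2, 0.3], [1.5, -0.2]]
stand
[ 0.4848 -0.1278  0.1306]
[[-0.8, 0.9], [-0.3, 3.6], [1.9, -0.0], [-1.2, 3.4], [1.7, 0.7], [-1.7, -1.5], [-1.3, -1.6], [1.1, 0.3], [0.1, -3.3], [0.7, -0.7], [-0.2, -1.1], [-0.1, -1.5], [0.4, -2.0], [1.1, 0.2], [0.6, -0.6], [1.2, 1.0], [0.4, 0.3]]
block
[ 0.5808  0.2751 -0.0167]
[[-0.4, -2.5], [1.1, 3.3], [1.5, -2.1], [-0.3, -1.0], [0.6, 0.5], [-0.0, -2.0], [-0.7, 0.0], [-1.2, -0.5], [-0.3, 0.6], [-0.2, -1.0], [-0.1, -0.6], [0.5, -0.5]]
```

```bash
cat >> h.py <<'E'
from scipy.spatial.transform import Rotation as Ro
def down(ang): # tool pointing down, tool y at world angle (deg)
    a=np.radians(ang);y=np.array([np.cos(a),np.sin(a),0]);z=np.array([0,0,-1.]);return np.c_[np.cross(y,z),y,z]
def go(p,R,o=None):
    o=o or get_obs();Rt=np.array(o["tool_rot"]);p0=np.array(o["ee_pos"])
    print("t",round(float(o["clock"]),2),"at",np.round(p0,4),"shift",np.round(Rt.T@(np.array(p)-p0)*1e3,1),"rot",np.round(Ro.from_matrix(Rt.T@R).as_rotvec(degrees=True),1),"q",np.round(o["joint_positions"],2))
E
python3 -c "
from h import *
go([.433,-.358,.16],down(-88.5))"
```

```text
t 0.9 at [ 0.2542 -0.5982  0.2187] shift [ 258.5 -151.1   58.7] rot [-0.  -0.  21.5] q [ 1.14  0.61 -0.01  1.42  0.01  1.1  -0.04]
```

Call:
{"fn": "move_arm", "kwargs": {
  "plan": [
    [[65,-38,15],[0,0,6],0.3],
    [[130,-76,30],[0,0,12],0.3],
    [[195,-114,45],[0,0,18],0.3],
    [[245,-143,56],[0,0,21],0.3],
    [[258.5,-151,58.7],[0,0,21.5],0.3],
    [[258.5,-151,58.7],[0,0,21.5],0.3],
    [[258.5,-151,58.7],[0,0,21.5],0.3],
    [[258.5,-151,58.7],[0,0,21.5],0.3]
  ]
}}

```text
clock: 1.7
ee_pos: [0.4346, -0.356, 0.1597]
tool_rot: [[0.999, 0.032, -0.0], [0.032, -0.999, 0.001], [0.0, -0.001, -1.0]]
wrist_force: [-0.5, -0.8, -0.0]
gripper_width: 0.702
gripper_force: 0.0
```

```bash
python3 - <<'E'
from h import *
o=get_obs();c=wcam(read_camera("wrist"),o);save(c,"w1.png")
go([.433,-.358,.16],down(-88.5),o)
print(proj(c,[[.433,-.358,.016],[.295,-.362,.016],[.571,-.354,.016]]).round(), recognise(c,"rest_bar")[:2])
E
```

```text
t 1.7 at [ 0.4346 -0.356   0.1597] shift [-1.6  2.  -0.3] rot [-0.1 -0.   0.3] q [ 0.6   0.54  0.07  1.76 -0.05  0.84 -0.84]
[[324. 188.]
 [323. 308.]
 [324.  35.]] [{'extent': [318.9, 34.6, 332.9, 299.7], 'p': 0.62}]
```

View pics/w1.png

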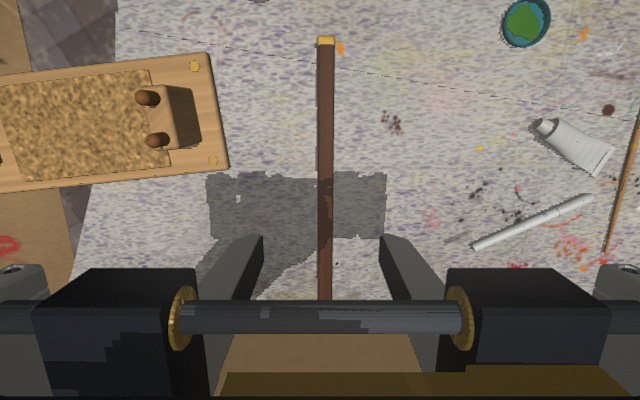

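The wrist view shows the bar at u≈326 over its full length, within 2 px of the prediction. I'll go down and grip.

Call:
{"fn": "move_arm", "kwargs": {
  "plan": [
    [[-1.5,3.5,40],[0,0,0.3],0.4],
    [[-2,3.9,85],[0,0,0.3],0.4],
    [[-2.5,3.9,120],[0,0,0.3],0.4],
    [[-2.5,3.9,145],[0,0,0.3],0.4],
    [[-2.5,3.9,155],[0,0,0.3],0.4],
    [[-2.5,3.9,156.5],[0,0,0.3],0.4],
    [[-2.5,3.9,156.5],[0,0,0.3],1],
    [[-2.5,3.9,156.5],[0,0,0.3],1],
    [[-2.5,3.9,156.5],[0,0,0.3],1],
    [[-2.5,3.9,156.5],[0,0,0.3],1],
    [[-2.5,3.9,156.5],[0,0,0.3],1],
    [[-2.5,3.9,156.5],[0,0,0.3],1]
  ]
}}

```text
clock: 3.0
ee_pos: [0.4309, -0.3618, 0.0038]
tool_rot: [[1.0, 0.022, 0.0], [0.022, -1.0, 0.0], [0.0, -0.0, -1.0]]
wrist_force: [0.6, 0.7, 1.4]
gripper_width: 0.168
gripper_force: 30.0
```

```bash
python3 -c "
from h import *
go([.42,-.30,.21],down(7.5))"
```

```text
t 3.0 at [ 0.4309 -0.3618  0.0038] shift [  -9.4  -62.1 -206.2] rot [  0.   -0.  -96.2] q [ 0.63  0.77  0.05  1.87 -0.07  0.5  -0.82]
```

Call:
{"fn": "move_arm", "kwargs": {
  "plan": [
    [[0,0,-30],[0,0,0],1],
    [[0,0,-70],[0,0,0],1],
    [[-2,-10,-110],[0,0,-8],1],
    [[-4,-20,-150],[0,0,-16],1],
    [[-6,-30,-180],[0,0,-24],1],
    [[-9,-40,-206],[0,0,-32],1],
    [[-9,-50,-206],[0,0,-40],1],
    [[-9,-62,-206],[0,0,-48],1],
    [[-9,-62,-206],[0,0,-56],1],
    [[-9,-62,-206],[0,0,-64],1],
    [[-9,-62,-206],[0,0,-72],1],
    [[-9,-62,-206],[0,0,-80],1]
  ]
}}

```text
clock: 4.2
ee_pos: [0.4197, -0.3001, 0.209]
tool_rot: [[0.147, 0.989, -0.001], [0.989, -0.147, 0.001], [0.0, -0.001, -1.0]]
wrist_force: [-0.8, -0.5, -1.6]
gripper_width: 0.17
gripper_force: 30.0
```

```bash
python3 -c "
from h import *
go([.465,-.23,.21],down(7.5))"
```

```text
t 4.2 at [ 0.4197 -0.3001  0.209 ] shift [76.  34.5 -1. ] rot [ -0.1  -0.  -16. ] q [ 0.8   0.44 -0.32  1.81  0.17  0.92  0.26]
```

Call:
{"fn": "move_arm", "kwargs": {
  "plan": [
    [[20,9,-1],[0,0,-5],1],
    [[45,20,-1],[0,0,-10],1],
    [[65,30,-1],[0,0,-14],1],
    [[76,34.5,-1],[0,0,-16],1],
    [[76,34.5,-1],[0,0,-16],1],
    [[76,34.5,-1],[0,0,-16],1],
    [[76,34.5,-1],[0,0,-16],1],
    [[76,34.5,-1],[0,0,-16],1]
  ]
}}

```text
clock: 5.0
ee_pos: [0.4653, -0.2317, 0.2104]
tool_rot: [[-0.123, 0.992, -0.001], [0.992, 0.123, -0.001], [-0.001, -0.001, -1.0]]
wrist_force: [-0.2, 1.0, -1.9]
gripper_width: 0.169
gripper_force: 30.0
```

```bash
python3 - <<'E'
from h import *
o=get_obs();c=wcam(read_camera("wrist"),o);save(c,"w2.png")
import pickle;c2={k:c[k] for k in("fx","fy","cx","cy","R","t")};pickle.dump(c2,open("w2.pkl","wb"))
go([.4848,-.1278,.21],down(7.5),o)
a=.1306;M=np.array([[np.cos(a),-np.sin(a),0],[np.sin(a),np.cos(a),0],[0,0,1]])
P=[[x,y,z] for x in(-.055,.055) for y in(-.13,.13) for z in (.012,)]+[[x,y,.0875] for y in(-.1,.1) for x in(-.0155,.0155)]
for q,w in zip(P,proj(c,np.array(P)@M.T+[.4848,-.1278,0])): print(q,w.round())
E
```

```text
t 5.0 at [ 0.4653 -0.2317  0.2104] shift [100.7  32.1   0.3] rot [-0.   0.  -0.4] q [ 0.69  0.45 -0.4   1.8   0.21  0.94  0.33]
[-0.055, -0.13, 0.012] [303. 201.]
[-0.055, 0.13, 0.012] [297. -59.]
[0.055, -0.13, 0.012] [396. 200.]
[0.055, 0.13, 0.012] [412. -60.]
[-0.0155, -0.1, 0.0875] [340. 192.]
[0.0155, -0.1, 0.0875] [374. 192.]
[-0.0155, 0.1, 0.0875] [343. -62.]
[0.0155, 0.1, 0.0875] [384. -63.]
```

View pics/w2.png

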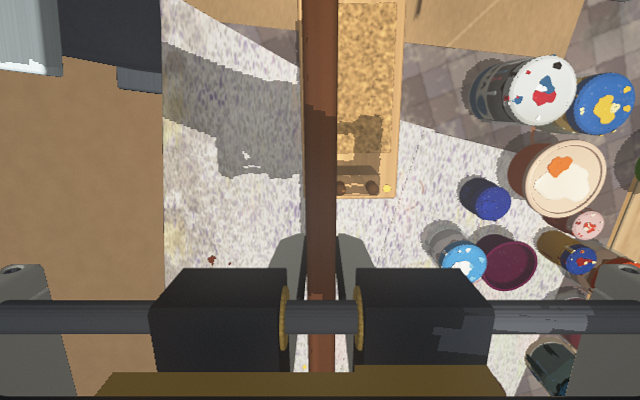

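Call:
{"fn": "move_arm", "kwargs": {
  "plan": [
    [[20,-10,-5],[0,0,0],1],
    [[45,-25,-12],[0,0,0],1],
    [[65,-38,-20],[0,0,0],1],
    [[75,-45,-25],[0,0,0],1],
    [[75,-45,-25],[0,0,0],1],
    [[75,-45,-25],[0,0,0],1],
    [[75,-45,-25],[0,0,0],1],
    [[75,-45,-25],[0,0,0],1]
  ]
}}

```text
clock: 5.85
ee_pos: [0.4123, -0.1625, 0.2351]
tool_rot: [[-0.124, 0.992, -0.0], [0.992, 0.124, 0.0], [0.0, -0.0, -1.0]]
wrist_force: [-0.1, -0.9, -1.4]
gripper_width: 0.167
gripper_force: 30.0
```

```bash
python3 - <<'E'
from h import *
import pickle
o=get_obs();c=wcam(read_camera("wrist"),o);save(c,"w3.png");pickle.dump(c,open("w3.pkl","wb"));print(o["ee_pos"],o["tool_rot"][:,1])
cv2.imwrite("pics/w3c.png",cv2.resize(c["frame"][:300,270:570,::-1],(600,600),interpolation=cv2.INTER_CUBIC))
E
```

```text
[ 0.41233542 -0.16254145  0.23505014] [ 9.92235704e-01  1.24371511e-01 -1.86452588e-04]
```

View pics/w3c.png

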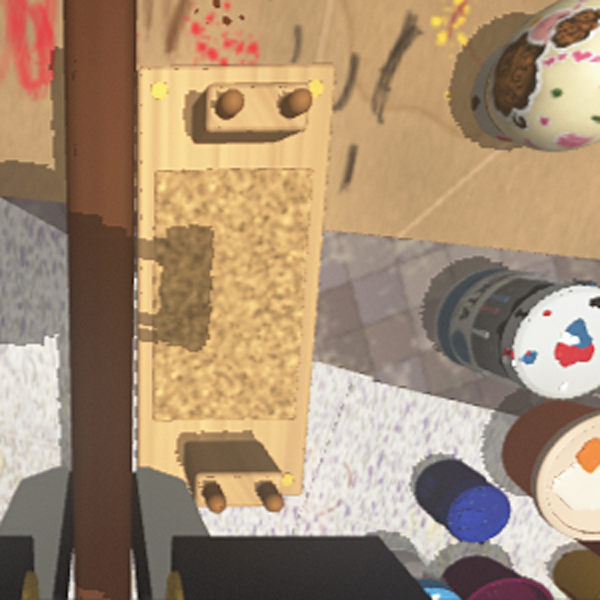

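The pegs show clearly in the crop: far pair at about (231,101) and (297,101), near pair at about (216,500) and (272,498). The far board corners are at (140,66) and (332,66). I'll fit the stand pose.

```bash
cat > f3.py <<'E'
from h import *
import pickle
from scipy.optimize import least_squares
c=pickle.load(open("w3.pkl","rb"))
O=[((231,101),(-.0155,.1,.082)),((297,101),(.0155,.1,.082)),((216,500),(-.0155,-.1,.082)),((272,498),(.0155,-.1,.082)),((140,66),(-.055,.13,.012)),((332,66),(.055,.13,.012)),((303,494),(.055,-.13,.012)),((207,84),(-.025,.111,.067)),((302,84),(.025,.111,.067)),((207,130),(-.025,.089,.067)),((303,131),(.025,.089,.067)),((197,473),(-.025,-.089,.067)),((280,473),(.025,-.089,.067))]
uv=np.array([a for a,_ in O])/2+[269.75,-.25];X=np.array([b for _,b in O])
def f(p):
    Q=X@Ro.from_euler("z",p[2]).as_matrix().T+[p[0],p[1],0]
    return (proj(c,Q)-uv).ravel()
for k in (slice(None),):
    q=least_squares(f,[.485,-.128,.13],loss="soft_l1");print(q.x);print(f(q.x).reshape(-1,2).round(1).tolist())
# bar's direction as seen: edges at crop rows 0 and 450
h=.235-.0038+.016
for x in(66,135):
    for (a,b) in((x+0,0),): pass
e=[atz(c,269.75+(l+r_)/4,v/2,h-.0)for l,r_,v in((67,138,0),(75,135,550))]
print(e,np.degrees(np.arctan2(*(e[0]-e[1])[[1,0]])))
go([q.x[0],q.x[1],.2351],down(np.degrees(q.x[2])))
E
python3 f3.py
```

```text
[ 0.48300026 -0.12671627  0.13938136]
[[-0.5, 0.5], [0.5, -0.1], [-0.4, 1.6], [0.2, 2.2], [-2.1, -0.4], [2.2, -2.1], [-0.2, 1.7], [-1.1, -0.8], [4.2, -1.7], [-1.8, 1.1], [2.0, -0.2], [-1.3, 0.4], [1.9, -0.2]]
[array([ 0.39675685, -0.04287997,  0.2472    ]), array([ 0.41356886, -0.17162221,  0.2472    ])] 97.43996342273456
t 5.9 at [ 0.4123 -0.1623  0.235 ] shift [26.5 74.6 -0.1] rot [-0.  -0.  -0.8] q [ 0.66  0.3  -0.44  1.95  0.16  0.92  0.27]
```

Call:
{"fn": "move_arm", "kwargs": {
  "plan": [
    [[10,28,0],[0,0,-0.4],1],
    [[20,55,0],[0,0,-0.8],1],
    [[26.5,71,20],[0,0,-0.8],1],
    [[26.5,74.6,50],[0,0,-0.8],1],
    [[26.5,74.6,80],[0,0,-0.8],1],
    [[26.5,74.6,108],[0,0,-0.8],1],
    [[26.5,74.6,115],[0,0,-0.8],1],
    [[26.5,74.6,115],[0,0,-0.8],1],
    [[26.5,74.6,115],[0,0,-0.8],1],
    [[26.5,74.6,115],[0,0,-0.8],1]
  ]
}}

```text
clock: 6.9
ee_pos: [0.4839, -0.1263, 0.1219]
tool_rot: [[-0.139, 0.99, 0.003], [0.99, 0.139, -0.001], [-0.001, 0.003, -1.0]]
wrist_force: [0.5, 0.7, -0.9]
gripper_width: 0.169
gripper_force: 30.0
```

```bash
python3 - <<'E'
from h import *
import pickle
o=get_obs();go([.483,-.1267,.0708],down(8.0),o);print(o["wrist_force"])
c=wcam(read_camera("wrist"),o);s=read_camera("side")
a=cv2.resize(c["frame"][0:200,250:400],(450,600),interpolation=cv2.INTER_CUBIC);b=cv2.resize(s["frame"][190:340,270:357],(348,600),interpolation=cv2.INTER_CUBIC)
cv2.imwrite("pics/w4.png",np.hstack([a,b])[:,:,::-1])
E
```

```text
t 6.9 at [ 0.4839 -0.1263  0.1219] shift [-0.2 -1.1 51.1] rot [0.2 0.1 0. ] q [ 0.47  0.54 -0.38  1.96  0.3   0.69  0.04]
[ 0.52381915  0.74238331 -0.90042201]
```

View pics/w4.png

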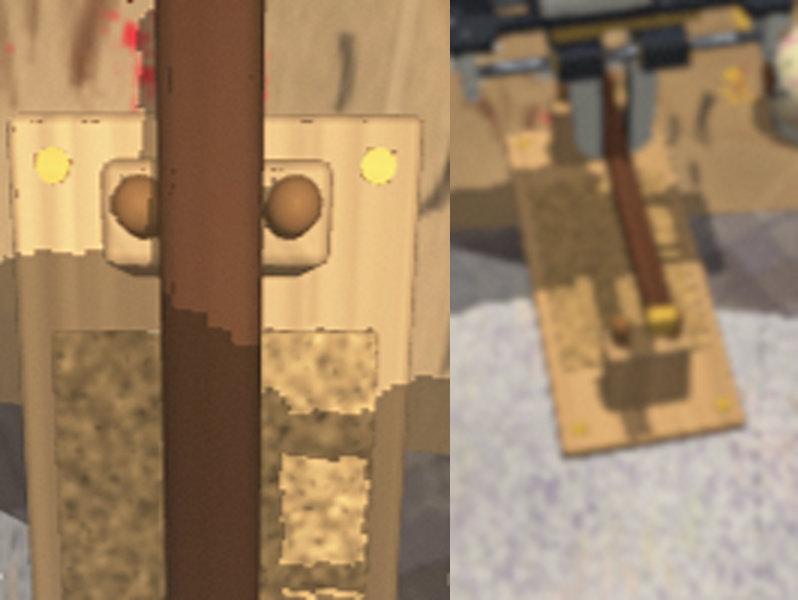

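The bar lies between the far pegs (bar centre u≈211, peg midpoint u≈216 in the crop), about 0.5 mm off, with yaw aligned. I'll lower it with a small nudge.

Call:
{"fn": "move_arm", "kwargs": {
  "plan": [
    [[-0.3,0.3,15],[0.2,0,0],1],
    [[-0.3,0.4,28],[0.2,0,0],1],
    [[-0.3,0.4,36],[0.2,0,0],1],
    [[-0.3,0.4,42],[0.2,0,0],1],
    [[-0.3,0.4,46],[0.2,0,0],1],
    [[-0.3,0.4,49],[0.2,0,0],1],
    [[-0.3,0.4,50],[0.2,0,0],1],
    [[-0.3,0.4,50],[0.2,0,0],1]
  ]
}}

```text
clock: 7.8
ee_pos: [0.4833, -0.1263, 0.0708]
tool_rot: [[-0.14, 0.99, -0.003], [0.99, 0.14, -0.001], [-0.0, -0.003, -1.0]]
wrist_force: [-1.1, -0.5, 0.1]
gripper_width: 0.167
gripper_force: 30.0
```

Call:
{"fn": "move_arm", "kwargs": {
  "plan": [
    [[0,0,1],[0,0,0],1],
    [[0,0,1.5],[0,0,0],1],
    [[0,0,1.5],[0,0,0],0.7],
    [[0,0,1],[0,0,0],0.4],
    [[0,0,0],[0,0,0],0.4],
    [[0,0,0],[0,0,0],0.4],
    [[0,0,-15],[0,0,0],0.4],
    [[0,0,-45],[0,0,0],0.4],
    [[0,0,-85],[0,0,0],0.4],
    [[0,0,-110],[0,0,0],0.4],
    [[0,0,-120],[0,0,0],0.4],
    [[0,0,-120],[0,0,0],0.4]
  ]
}}

```text
clock: 9.0
ee_pos: [0.4841, -0.1264, 0.1913]
tool_rot: [[-0.139, 0.99, -0.001], [0.99, 0.139, -0.001], [-0.001, -0.001, -1.0]]
wrist_force: [-0.0, -0.6, -0.1]
gripper_width: 0.601
gripper_force: 0.0
```

```bash
python3 - <<'E'
from h import *
o=get_obs();c=wcam(read_camera("wrist"),o);s=read_camera("side")
M=Ro.from_euler("z",.139).as_matrix()
for k in(c,s): print(proj(k,np.array([[0,.14,.083],[0,-.14,.083]])@M.T+[.4835,-.1265,0]).round(1).tolist())
go([.40,.15,.30],down(89),o)
a=cv2.resize(c["frame"][0:240,220:420],(500,600));b=cv2.resize(s["frame"][190:340,270:345],(300,600),interpolation=cv2.INTER_CUBIC)
cv2.imwrite("pics/w5.png",np.hstack([a,b])[:,:,::-1])
E
```

```text
[[321.2, 21.5], [321.0, 330.8]]
[[300.9, 199.5], [322.3, 284.3]]
t 9.0 at [ 0.4841 -0.1264  0.1913] shift [ 285.3  -44.9 -109. ] rot [ -0.1  -0.  -81. ] q [ 0.51  0.45 -0.43  1.88  0.24  0.87  0.1 ]
```

View pics/w5.png

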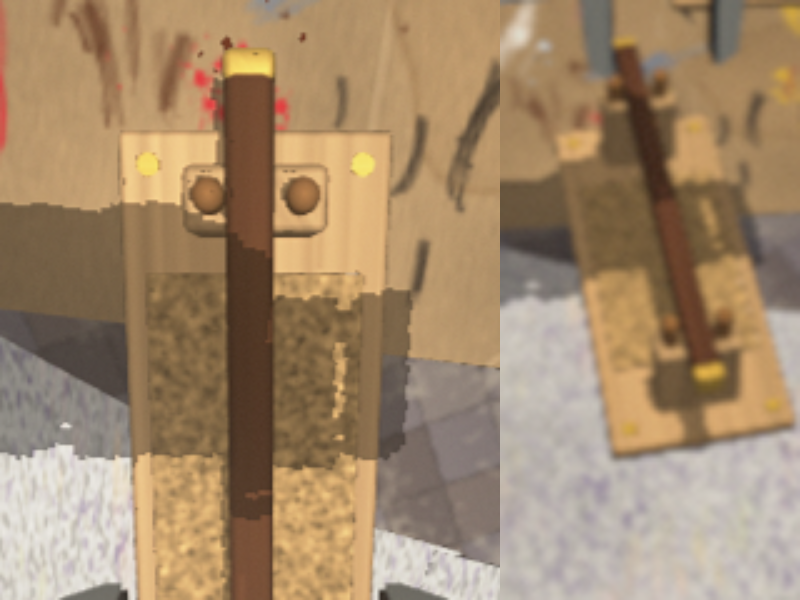

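Bar is seated between the pegs at both ends and centred: the far brass end shows at v≈20 px against 21.5 px predicted. Next is the block.

```bash
cat >> h.py <<'E'
def tilt(yaw,el=35): # tool z = el deg from straight down, toward yaw; tool y to the left of it
    e=np.radians(el);z=np.array([np.sin(e)*np.cos(yaw),np.sin(e)*np.sin(yaw),-np.cos(e)]);y=np.array([-np.sin(yaw),np.cos(yaw),0]);return np.c_[np.cross(y,z),y,z]
E
python3 -c "
from h import *
go([.43,.12,.32],down(89))"
```

```text
t 9.1 at [ 0.4825 -0.1263  0.1892] shift [ 251.3  -18.5 -130.5] rot [ -0.2  -0.3 -81. ] q [ 0.51  0.45 -0.43  1.88  0.24  0.87  0.1 ]
```

Call:
{"fn": "move_arm", "kwargs": {
  "plan": [
    [[0,-10,-40],[0,0,0],0.4],
    [[20,-20,-80],[0,0,-8],0.4],
    [[55,-30,-110],[0,0,-16],0.4],
    [[95,-35,-125],[0,0,-24],0.4],
    [[135,-38,-128],[0,0,-32],0.4],
    [[175,-35,-128],[0,0,-40],0.4],
    [[210,-30,-128],[0,0,-48],0.4],
    [[240,-25,-128],[0,0,-56],0.4],
    [[252,-20,-128],[0,0,-64],0.4],
    [[252,-20,-128],[0,0,-72],0.4],
    [[252,-20,-128],[0,0,-80],0.4],
    [[252,-20,-128],[0,0,-81],0.4]
  ]
}}

```text
clock: 10.3
ee_pos: [0.4284, 0.1201, 0.3168]
tool_rot: [[-1.0, 0.016, -0.007], [0.016, 1.0, -0.0], [0.007, -0.001, -1.0]]
wrist_force: [-0.2, 0.7, -0.1]
gripper_width: 0.601
gripper_force: 0.0
```

```bash
python3 -c "
from h import *
go([.56,.2745,.185],tilt(-.0167))"
```

```text
t 10.3 at [0.4284 0.1201 0.3168] shift [-130.1  156.5  130.7] rot [ -0.  -35.4   0.1] q [ 0.36  0.3  -0.9   1.79  0.25  1.18  0.94]
```

Call:
{"fn": "move_arm", "kwargs": {
  "plan": [
    [[-5,30,5],[0,-7,0],0.5],
    [[-15,65,10],[0,-14,0],0.5],
    [[-30,100,15],[0,-21,0],0.5],
    [[-50,130,30],[0,-28,0],0.5],
    [[-80,150,55],[0,-35.4,0],0.5],
    [[-110,156.5,90],[0,-35.4,0],0.5],
    [[-130,156.5,120],[0,-35.4,0],0.5],
    [[-130,156.5,130],[0,-35.4,0],0.5],
    [[-130,156.5,130],[0,-35.4,0],0.5],
    [[-130,156.5,130],[0,-35.4,0],0.5]
  ]
}}

```text
clock: 11.3
ee_pos: [0.5606, 0.275, 0.1875]
tool_rot: [[-0.818, 0.017, 0.575], [0.014, 1.0, -0.01], [-0.575, -0.0, -0.818]]
wrist_force: [-0.4, -0.4, 0.6]
gripper_width: 0.502
gripper_force: 0.0
```

```bash
python3 - <<'E'
from h import *
import pickle
o=get_obs();c=wcam(read_camera("wrist"),o);save(c,"w6.png");pickle.dump(c,open("w6.pkl","wb"))
go([.56,.2745,.185],tilt(-.0167),o)
M=Ro.from_euler("z",-.0167).as_matrix();ax=np.array([.819,0,.574])
P=np.array([np.array([-.0268,y,.0557])+ax*s for y in(.085,0,-.085) for s in(.045,.114,.151)])@M.T+[.5808,.2751,0]
print(proj(c,P).round().tolist())
E
```

```text
t 11.3 at [0.5606 0.275  0.1875] shift [ 1.9 -0.5  1.7] rot [-0.   0.1 -0. ] q [-0.31  0.51 -0.54  2.03  1.4   0.66 -0.34]
[[421.0, 158.0], [415.0, 233.0], [412.0, 270.0], [321.0, 158.0], [321.0, 234.0], [321.0, 270.0], [220.0, 158.0], [227.0, 234.0], [230.0, 270.0]]
```

View pics/w6.png

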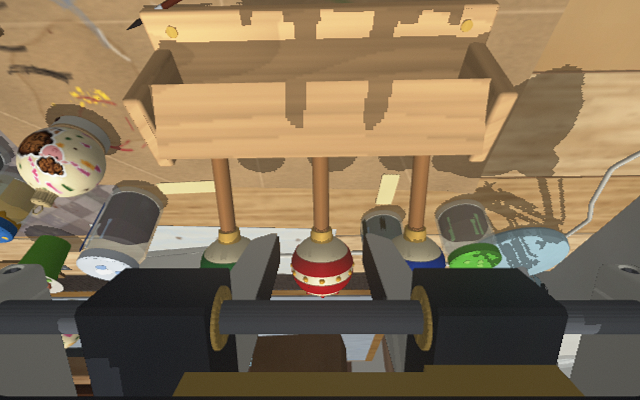

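The crimson ball is in the centre at (321,270), its stick running from (320,156) to (320,229), and the pads straddle it. The match with prediction is within a few px, so I'll descend and grip.

Call:
{"fn": "move_arm", "kwargs": {
  "plan": [
    [[3,-0.5,30],[0,0,0],0.5],
    [[5,-0.5,65],[0,0,0],0.5],
    [[5.5,-0.5,95],[0,0,0],0.5],
    [[5.5,-0.5,115],[0,0,0],0.5],
    [[5.5,-0.5,123],[0,0,0],0.5],
    [[5.5,-0.5,123],[0,0,0],0.5],
    [[5.5,-0.5,123],[0,0,0],0.5]
  ]
}}

```text
clock: 12.05
ee_pos: [0.6274, 0.2739, 0.086]
tool_rot: [[-0.816, 0.017, 0.578], [0.014, 1.0, -0.009], [-0.578, 0.001, -0.816]]
wrist_force: [-0.7, -0.2, -0.2]
gripper_width: 0.503
gripper_force: 0.0
```

```bash
python3 - <<'E'
from h import *
o=get_obs();c=wcam(read_camera("wrist"),o);save(c,"w7.png");print(o["ee_pos"],o["wrist_force"])
go([.6288,.2745,.0851],tilt(-.0167),o)
f=c["frame"].astype(int)
E
```

```text
[0.6274339  0.27386651 0.08600124] [-0.71561643 -0.17140818 -0.1847737 ]
t 12.05 at [0.6274 0.2739 0.086 ] shift [-0.6  0.7  1.5] rot [ 0.1  0.3 -0. ] q [-0.31  0.74 -0.45  1.96  1.71  0.63 -0.57]
```

View pics/w7.png

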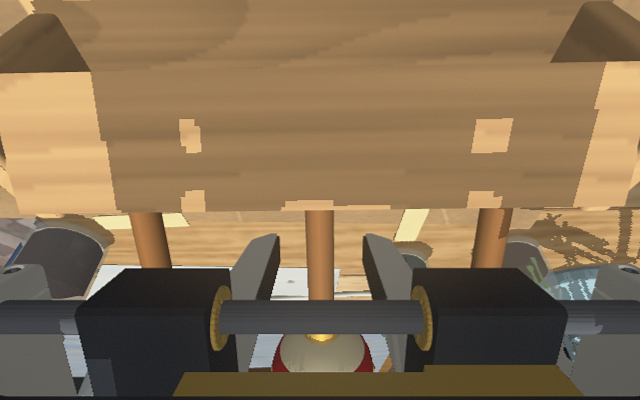

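Call:
{"fn": "move_arm", "kwargs": {
  "plan": [
    [[0,-0.5,0.5],[0,0,0],1],
    [[0,-0.5,0.5],[0,0,0],1],
    [[0,-0.5,0.5],[0,0,0],1],
    [[0,-0.5,0.5],[0,0,0],1],
    [[0,-0.5,0.5],[0,0,0],1],
    [[0,-0.5,0.5],[0,0,0],1],
    [[0,-0.5,0.5],[0,0,0],1]
  ]
}}

```text
clock: 12.8
ee_pos: [0.6278, 0.2728, 0.084]
tool_rot: [[-0.817, 0.017, 0.577], [0.014, 1.0, -0.01], [-0.577, -0.0, -0.817]]
wrist_force: [-0.4, 0.9, 1.2]
gripper_width: 0.144
gripper_force: 30.0
```

Call:
{"fn": "move_arm", "kwargs": {
  "plan": [
    [[-5,0,0],[0,0,0],1],
    [[-12,0,0],[0,0,0],1],
    [[-20,0,0],[0,0,0],1],
    [[-28,0,0],[0,0,0],1],
    [[-36,0,0],[0,0,0],1],
    [[-44,0,0],[0,0,0],1],
    [[-52,0,0],[0,0,0],1],
    [[-58,0,0],[0,0,0],1],
    [[-62,0,0],[0,0,0],1],
    [[-62,0,0],[0,0,0],1]
  ]
}}

```text
clock: 13.8
ee_pos: [0.679, 0.2714, 0.12]
tool_rot: [[-0.817, 0.018, 0.577], [0.014, 1.0, -0.011], [-0.577, -0.0, -0.817]]
wrist_force: [-0.7, 0.3, -1.4]
gripper_width: 0.142
gripper_force: 30.0
```

```bash
python3 - <<'E'
from h import *
o=get_obs();c=wcam(read_camera("wrist"),o);s=read_camera("side")
print([recognise(s,q)[:1] for q in("crimson_bauble","blue_bauble","green_bauble")])
go([.60,.2745,.33],tilt(-.0167,0),o)
go([.66,.272,.30],tilt(-.0167,20),o)
b=cv2.resize(s["frame"][80:200,290:420],(0,0),fx=3,fy=3,interpolation=cv2.INTER_CUBIC)
a=cv2.resize(c["frame"],(400,250));a=np.vstack([a,np.zeros((110,400,3),np.uint8)])
cv2.imwrite("pics/w8.png",np.hstack([a,b])[:,:,::-1])
E
```

```text
[[{'extent': [374.8, 110.3, 391.7, 128.4], 'p': 0.58}], [{'extent': [362.6, 106.9, 370.7, 122.7], 'p': 0.65}], [{'extent': [362.0, 137.5, 380.1, 156.7], 'p': 0.65}]]
t 13.8 at [0.679  0.2714 0.12  ] shift [ -56.6    1.6 -217.2] rot [-0.  35.2 -0.1] q [-0.26  0.73 -0.45  1.82  1.5   0.6  -0.28]
t 13.8 at [0.679  0.2714 0.12  ] shift [ -88.3    0.2 -158. ] rot [-0.  15.2 -0.1] q [-0.26  0.73 -0.45  1.82  1.5   0.6  -0.28]
```

View pics/w8.png

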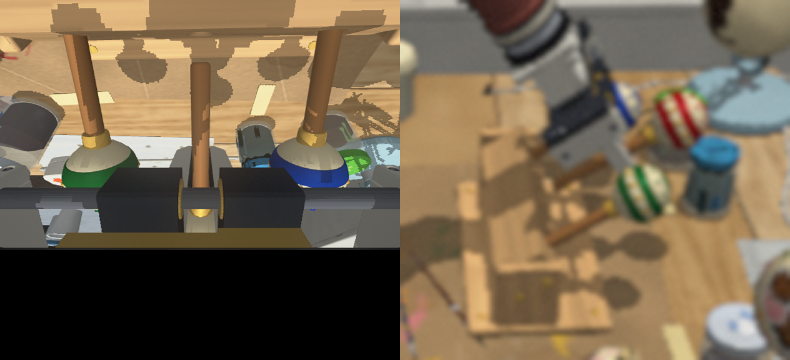

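Call:
{"fn": "move_arm", "kwargs": {
  "plan": [
    [[-4,0,-20],[0,0,0],1],
    [[-8,0,-45],[0,0,0],1],
    [[-10,0,-70],[0,0,0],1],
    [[-10,0,-95],[0,0,0],1],
    [[-5,0,-115],[0,5,0],1],
    [[5,0,-135],[0,10,0],1],
    [[20,0,-155],[0,15,0],1],
    [[35,0,-175],[0,20,0],1],
    [[50,0,-190],[0,25,0],1],
    [[65,0,-200],[0,30,0],1],
    [[75,0,-205],[0,32,0],1],
    [[75,0,-205],[0,32,0],1]
  ]
}}

```text
clock: 15.25
ee_pos: [0.4986, 0.2745, 0.2433]
tool_rot: [[-0.998, 0.017, 0.055], [0.017, 1.0, -0.002], [-0.055, -0.001, -0.998]]
wrist_force: [0.6, 0.4, -1.2]
gripper_width: 0.141
gripper_force: 30.0
```

```bash
python3 - <<'E'
from h import *
o=get_obs();c=read_camera("wrist");T=np.array(c["tool_from_camera"])
def foot(u,v):
    d=T[:3,:3]@np.array([(u-c["cx"])/c["fx"],(v-c["cy"])/c["fy"],1]);p=T[:3,3];return p+d*(-.0188-p[2])/d[2]
print("campos",T[:3,3],foot(320,99),foot(320,103))
g=c["frame"][60:140,300:342].astype(int).mean(1).round();print([(60+i*4,g[i*4].tolist()) for i in range(20)])
# ball triangulation
L=[]
for n in("scene","side"):
    k=read_camera(n);e=recognise(k,"crimson_bauble")[:1];print(n,e)
    if e: x=e[0]["extent"];L.append(ray(k,(x[0]+x[2])/2,(x[1]+x[3])/2))
if len(L)==2:
    (a,d),(b,f)=L;t=np.linalg.lstsq(np.c_[d,-f],b-a,rcond=None)[0];print(a+d*t[0],b+f*t[1])
R=np.array(o["tool_rot"]);print("exp ball",np.array(o["ee_pos"])-R[:,2]*.0188-R[:,0]*.073)
go([.44,.22,.32],tilt(-.0167,3),o)
go([.43,.10,.32],tilt(np.radians(-82),3),o)
E
```

```text
campos [ 0.07747647  0.00038742 -0.1656516 ] [ 8.07169126e-02  9.45472494e-05 -1.88000000e-02] [ 7.90399373e-02  9.30790519e-05 -1.88000000e-02]
[(60, [104.0, 93.0, 84.0]), (64, [114.0, 102.0, 91.0]), (68, [138.0, 122.0, 104.0]), (72, [115.0, 93.0, 67.0]), (76, [115.0, 93.0, 66.0]), (80, [115.0, 93.0, 67.0]), (84, [115.0, 93.0, 66.0]), (88, [114.0, 92.0, 66.0]), (92, [115.0, 93.0, 66.0]), (96, [111.0, 91.0, 68.0]), (100, [98.0, 75.0, 52.0]), (104, [105.0, 77.0, 51.0]), (108, [107.0, 79.0, 51.0]), (112, [114.0, 84.0, 54.0]), (116, [114.0, 84.0, 55.0]), (120, [114.0, 84.0, 55.0]), (124, [110.0, 80.0, 51.0]), (128, [114.0, 84.0, 55.0]), (132, [116.0, 86.0, 56.0]), (136, [115.0, 86.0, 56.0])]
scene [{'extent': [249.0, 115.7, 264.9, 132.5], 'p': 0.52}]
side [{'extent': [326.1, 83.8, 344.0, 106.4], 'p': 0.74}]
[0.57476701 0.28202111 0.26298308] [0.57596844 0.27802889 0.25523678]
exp ball [0.57041074 0.27331055 0.2660463 ]
t 15.25 at [0.4986 0.2745 0.2433] shift [ 53.3 -55.6 -79.7] rot [-0.1  0.2 -0. ] q [-0.03  0.56 -0.86  1.65  0.51  1.11  0.53]
t 15.25 at [0.4986 0.2745 0.2433] shift [  61.3 -175.7  -80. ] rot [ 4.3  0.2 80.9] q [-0.03  0.56 -0.86  1.65  0.51  1.11  0.53]
```

Call:
{"fn": "move_arm", "kwargs": {
  "plan": [
    [[15,-10,-20],[0,0,0],1],
    [[30,-25,-40],[0,0,0],1],
    [[45,-40,-60],[0,0,0],1],
    [[58,-60,-75],[0,0,6],1],
    [[61,-80,-80],[0,0,13],1],
    [[61,-100,-80],[0,0,20],1],
    [[61,-120,-80],[0,0,27],1],
    [[61,-140,-80],[0,0,34],1],
    [[61,-155,-80],[0,0,41],1],
    [[61,-165,-80],[0,0,48],1],
    [[61,-170,-80],[0,0,55],1],
    [[61,-170,-80],[0,0,60],1]
  ]
}}

```text
clock: 16.7
ee_pos: [0.4307, 0.105, 0.3206]
tool_rot: [[-0.479, 0.876, 0.057], [0.877, 0.48, -0.003], [-0.03, 0.048, -0.998]]
wrist_force: [0.8, 1.2, -1.1]
gripper_width: 0.138
gripper_force: 30.0
```

```bash
python3 - <<'E'
from h import *
M=Ro.from_euler("z",.139).as_matrix()
ball=np.array([.4835,-.1265,.083+.090]);g=ball+M@[0,.0705,0]
print(g+[0,0,-.0188])
go(g+[0,0,-.0188+.12],tilt(.139-np.pi/2,3))
E
```

```text
[ 0.47373203 -0.05667997  0.1542    ]
t 16.7 at [0.4307 0.105  0.3206] shift [-161.1  -42.2   49.2] rot [ 3.6 -1.8 20.6] q [ 0.28  0.21 -0.72  1.84  0.19  1.1  -0.  ]
```

Call:
{"fn": "move_arm", "kwargs": {
  "plan": [
    [[-5,0,5],[1,0,6],1],
    [[-20,-3,10],[2,-1,12],1],
    [[-45,-8,20],[3,-1.5,17],1],
    [[-75,-16,30],[3.6,-1.8,20.6],1],
    [[-105,-26,40],[3.6,-1.8,20.6],1],
    [[-135,-36,49],[3.6,-1.8,20.6],1],
    [[-152,-40,49],[3.6,-1.8,20.6],1],
    [[-161,-42,49],[3.6,-1.8,20.6],1],
    [[-161,-42,49],[3.6,-1.8,20.6],1],
    [[-161,-42,49],[3.6,-1.8,20.6],1]
  ]
}}

```text
clock: 17.7
ee_pos: [0.4749, -0.0538, 0.2744]
tool_rot: [[-0.147, 0.989, 0.007], [0.988, 0.147, -0.05], [-0.051, -0.0, -0.999]]
wrist_force: [-0.0, 1.1, -0.4]
gripper_width: 0.147
gripper_force: 30.0
```

```bash
python3 - <<'E'
from h import *
o=get_obs()
go([.4737,-.0567,.1542],tilt(.139-np.pi/2,3),o)
L=[]
for n in("scene","side"):
    k=read_camera(n);e=recognise(k,"crimson_bauble")[:1];print(n,e)
    if e: x=e[0]["extent"];L.append(ray(k,(x[0]+x[2])/2,(x[1]+x[3])/2))
if len(L)==2:
    (a,d),(b,f)=L;t=np.linalg.lstsq(np.c_[d,-f],b-a,rcond=None)[0];print(a+d*t[0],b+f*t[1])
R=np.array(o["tool_rot"]);u=Ro.from_rotvec([0,np.radians(-3),0]).apply([-1,0,0]);print(R@u);print("exp ball",np.array(o["ee_pos"])-R[:,2]*.0188+R@u*.0705)
E
```

```text
t 17.7 at [ 0.4749 -0.0538  0.2744] shift [  3.4  -1.6 120.2] rot [ 0.  -0.1  0.5] q [ 0.45  0.32 -0.55  1.81  0.25  1.06 -0.06]
scene [{'extent': [338.4, 125.2, 366.9, 144.4], 'p': 0.74}]
side [{'extent': [300.6, 153.5, 328.0, 182.9], 'p': 0.72}]
[ 0.49186842 -0.11140457  0.29417863] [ 0.49261005 -0.11690249  0.28702467]
[ 0.14600798 -0.98390043  0.10306122]
exp ball [ 0.48501634 -0.12219525  0.30045287]
```

Call:
{"fn": "move_arm", "kwargs": {
  "plan": [
    [[1,-1,15],[0,0,0.3],1],
    [[3.4,-1.6,40],[0,0,0.5],1],
    [[3.4,-1.6,65],[0,0,0.5],1],
    [[3.4,-1.6,90],[0,0,0.5],1],
    [[3.4,-1.6,110],[0,0,0.5],1],
    [[3.4,-1.6,118],[0,0,0.5],1],
    [[3.4,-1.6,120],[0,0,0.5],1],
    [[3.4,-1.6,120],[0,0,0.5],1],
    [[3.4,-1.6,120],[0,0,0.5],1],
    [[3.4,-1.6,120],[0,0,0.5],1]
  ]
}}

```text
clock: 18.9
ee_pos: [0.4742, -0.0581, 0.155]
tool_rot: [[-0.136, 0.991, 0.009], [0.989, 0.136, -0.051], [-0.052, 0.002, -0.999]]
wrist_force: [-0.5, -0.3, -1.8]
gripper_width: 0.14
gripper_force: 30.0
```

```bash
python3 - <<'E'
from h import *
o=get_obs()
go([.4737,-.0567,.1542],tilt(.139-np.pi/2,3),o)
R=np.array(o["tool_rot"]);g=np.array(o["ee_pos"])-R[:,2]*.0188
for n in("scene","side"):
    k=read_camera(n);save(k,"fin_"+n+".png");x=recognise(k,"crimson_bauble")[0]["extent"];print(n,np.round(x,1))
    for d in(-6,-3,0,3):
        u=R@Ro.from_rotvec([0,np.radians(-d),0]).apply([-1,0,0]) 
        b=g+u*.0705;e=np.degrees(np.arcsin(u[2]));rho=k["fx"]*.029/(np.array(k["R"])@b+k["t"])[2];p=proj(k,b)[0]
        print("elev",round(e,1),"box",np.round([p[0]-rho,p[1]-rho,p[0]+rho,p[1]+rho],1),"ball",b.round(3))
    # crimson pixels near
    f=k["frame"].astype(int);m=(f[...,0]>110)&(f[...,1]<70)&(f[...,2]<80)
    v,u_=np.nonzero(m);s=(abs(u_-p[0])<18)&(abs(v-p[1])<18);print("red",s.sum(),u_[s].min(),v[s].min(),u_[s].max(),v[s].max())
E
```

```text
t 18.9 at [ 0.4742 -0.0581  0.155 ] shift [ 1.5 -0.3  0.8] rot [ 0.1 -0.  -0.1] q [ 0.38  0.47 -0.48  1.99  0.39  0.76 -0.2 ]
scene [339.9 168.4 368.2 192. ]
elev -3.0 box [345.  171.1 367.  193.1] ball [ 0.484 -0.127  0.17 ]
elev -0.0 box [345.  169.8 367.  191.8] ball [ 0.484 -0.127  0.174]
elev 3.0 box [345.  168.5 367.  190.5] ball [ 0.484 -0.127  0.177]
elev 6.0 box [344.9 167.2 366.9 189.2] ball [ 0.484 -0.127  0.181]
red 77 348 171 366 189
side [301.9 196.3 323.2 224.1]
elev -3.0 box [297.8 199.  323.1 224.3] ball [ 0.484 -0.127  0.17 ]
elev -0.0 box [297.7 197.8 323.1 223.2] ball [ 0.484 -0.127  0.174]
elev 3.0 box [297.7 196.6 323.1 222.1] ball [ 0.484 -0.127  0.177]
elev 6.0 box [297.6 195.3 323.1 220.8] ball [ 0.484 -0.127  0.181]
red 97 293 199 322 220
```

```bash
python3 -c "
from h import *
o=get_obs();print(np.abs(o['qvel']).max(),o['ee_pos'],o['gripper_width'])
print(r.sign_off())"
```

```text
0.004738066153231148 [ 0.47377343 -0.05823366  0.15448996] 0.13884434743820037
the job is handed in; nothing more can be done
None
```

The job is handed in with no verdict returned: the bar lies seated between the pegs and centred, and the crimson bauble is out of the block and held by its stick along the bar, level to within about 2 degrees, with its ball centre about 90 mm above the middle of the bar's top.

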